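Sort the small stoppers into the tray's trough and shut its lid

ROBOT

A 6-joint arm with a two-finger parallel gripper is mounted at the origin on a cart in front of the work surface, level with it; the furniture and walls round the work are solid. World frame = base frame: x ahead of the robot, y to its left, z up, the work surface at z = 0. Lengths are in m, angles in degrees, forces in N, time in s.
With the tool pointing down it reaches from about 0.35 to 0.875 m from the base axis. Payload 4.2 kg.
Tool frame: the origin (TCP) lies on the front face of the gripper's body, between the roots of the fingers; the fingertips stand 70 mm ahead of it and the grasp point (between the pads) lies 51 mm ahead of it; z points along the fingers, y is the line along which they close (so a half turn about z gives the same grasp; the last joint's range is limited). The gripper opens to 87 mm and grips with 3 to 60 N. Pads are 19 mm wide; open, the fingers measure 117 mm over their backs; the gripper's body (75 mm by 190 mm) begins 51 mm behind the grasp point.
Start: joints at [-48.839, 22.042, 0.453, 0, -68.411, -14.817], TCP at [0.277, -0.56, 0.292] pointing down, gripper open.
Joint ranges: [-179.83, 179.83], [-69.29, 118.12], [-61.27, 80.66], [-181.25, 117.63], [-171.15, -9.14], [-177.46, 177.46]. Speed limits (degrees/s): [159.86, 159.86, 180, 180, 180, 180].

INTERFACE

Orientations are given as a 3x3 rotation matrix whose columns are the frame's x, y, z axes.
In Python, from station import r gives the robot as it stands.
- The arm moves only by the shell command python3 -m pendant 'ROWS' [OPENING]. ROWS is JSON, a list of rows, each a list of 2 entries, a list of its own where there are three numbers: the shift along the tool's x, y, z in mm, then the turn, a rotation vector about the tool's x, y, z in rad. A call has 1 to 10 rows; each row is the pose to reach, as a shift and turn from the pose commanded when the call began, along the tool's axes at that moment; what a row does not reach only later rows make up. A row lasts 1/10 s, in which the tool goes at most 50 mm and 8.59 degrees, less where a joint would pass 70% of its speed; a pose out of reach is approached as far as the arm can. A call with a gripper value outside its range is refused whole. OPENING is the opening, from 0 (shut) to 1 (fully open), set as the call begins (- or left out, the last holds). The fingers move at their own pace and stop on an object; the grip force is fixed at half the most. Time passes only in rows, so rows that repeat a pose let the fingers close. It gives the time, the measured TCP pose, the force, the opening and the grip force at its end, in the units of the state.
- r.sense(): the state, without advancing time (a new reading comes with each control period).
- r.capture(name): name is "scene" or "side" or "wrist"; returns a dict with "frame" (384x512x3 uint8, red, green, blue), "vertical_fov" (degrees; the focal length in pixels is half the picture's height over the tangent of half this angle, whatever the lens; pixels are square), "cx", "cy" (the principal point, pixels), "distortion" ([k1, k2, p1, p2, k3] as OpenCV has them; the pictures are not rectified), "rvec" (rotation vector, rad) and "tvec" (3), from world to camera coordinates, as OpenCV has them. Camera axes: x right, y down, z forward; pixel columns grow to the right and rows downward; lengths in m; the calibration is good to about 2 mm. A picture is of the moment at which its call begins. There is no depth.
- r.finish_job(): hands the job in; it is judged then, once.
The state is a dict: "time_s": time; "joints": joint angles; "joint_velocities": joint speeds; "effort": joint torques, N m; "tcp_pos": TCP position; "ee_rot": TCP orientation; "wrist_force": force on the tool from outside, world axes, zero at the start; "moment": the same for the moment, N m; "gripper_width": opening from 0.0 (shut) to 1.0 (fully open); "gripper_force": force on a finger pad.
Only numpy, scipy, OpenCV 4.12 (cv2) and the standard library are available. Lean on these libraries where they do the work, as an engineer would, in place of code of your own. Each camera call takes 0.05 s, during which the arm holds its last target. There are 200 camera calls.

TASK

The sorting tray holds five washed rubber stoppers of two sizes. With the fingertips, push the three small ones across the platform so that they drop into the trough along the tray's far side, leaving the two large ones standing where they are; then push the trough's hinged lid over and press it fully shut. Nothing is to be picked up, and the beaker beside the tray stays where it is.

Things in the scene. Friction and masses are not known exactly. Their poses are not given: they have to be found in the camera images.
- tray: white plastic sorting tray, 194 x 248 x 46 mm, stands firm and cannot be moved. Origin on the bench, 105 mm in from its near outer edge, half-way along its length; x points across the tray from its near rim to the trough, away from the robot; y along the trough; z up. Yaw within 13 degrees of the robot's axes. A 20 mm pouring lip juts out at its -y end
- platform (a point): middle of the platform's flat top, in the tray's frame at (-27, 0, 36) mm. The platform spans x = -99 to +45 mm, y = -118 to +118 mm; a rim stands 10 mm above it on the near side and at both ends, none towards the trough
- trough_floor (a point): middle of the trough's floor, in the tray's frame at (63, 0, 6) mm. The trough is open on top: inside x = 45 to 81 mm, y = -118 to +118 mm, 30 mm deep below the platform's top; its far wall, 6 mm thick, is as high as the platform and carries the lid
- lid_hinge (a point): middle of the lid's hinge line, which runs along the tray's y at x = 88 mm, z = 38 mm in the tray's frame. The bench behind it is free for at least 50 mm
- trough_lid (a joint): angle of the grey lid, rad: 0 = shut, flat over the trough; 1.57 upright at the far side; at most 1.9. Starts open at 1.35 to 1.85. Plate 47 x 240 x 3 mm. Its hinge is stiff: it stays at any angle where it is left and must be pressed right down (2 to 4 N at the free edge moves it); no catch. It cannot shut over a stopper that stands out of the trough
- lid_edge (a point): middle of the lid's free edge, 48 mm from the hinge line; a small tab stands 8 mm beyond it
- small_1 (a point): centre of a small stopper: black rubber, 22 mm in diameter, 21 mm high, about 15 g, upright on the platform at the start, free to slide. It starts 33 to 87 mm short of the trough's edge; neighbouring stoppers lie about 46 mm apart along the tray's y, each in a lane of its own
- small_2 (a point): centre of a small stopper: black rubber, 22 mm in diameter, 21 mm high, about 15 g, upright on the platform at the start, free to slide. It starts 33 to 87 mm short of the trough's edge; neighbouring stoppers lie about 46 mm apart along the tray's y, each in a lane of its own
- small_3 (a point): centre of a small stopper: black rubber, 22 mm in diameter, 21 mm high, about 15 g, upright on the platform at the start, free to slide. It starts 33 to 87 mm short of the trough's edge; neighbouring stoppers lie about 46 mm apart along the tray's y, each in a lane of its own
- large_1 (a point): centre of a large stopper: black rubber, tapered, 31 mm in diameter at the top, 25 mm at the foot, 30 mm high, about 25 g, standing on the platform in a lane of its own; to be left there
- large_2 (a point): centre of a large stopper: black rubber, tapered, 31 mm in diameter at the top, 25 mm at the foot, 30 mm high, about 25 g, standing on the platform in a lane of its own; to be left there
- beaker: glass beaker, 69 mm in diameter, 90 mm high, on the bench 185 to 200 mm from the tray's middle towards the tray's -y end; origin: centre of its underside
Not all that is in view belongs to the job. Leave any red or yellow look-alike of the beaker alone.

How it is judged:
By the outcome, as a careful person would: the job done as asked, in the order asked, and still so for the second after the job is handed in, with the robot touching nothing.
It also fails if it takes over 54 s, if anything falls off the work surface, if the arm or the gripper's body presses on something with over 40 N, if the wrist force passes 120 N, or if a joint passes its speed limit or range.

## Working session

There is one attempt and no reset: what is moved stays moved. The work goes in short steps, Python scripts to look and compute and a shell command to move; the robot and the scene stay as the last step left them, time stands still between calls to the robot, and variables do not carry over. Pictures are saved under pics/ and viewed, at most 10 in all, crops included, and the job is handed in when it is done.

```bash
mkdir -p pics; cat > h.py <<'E'
import numpy as np, cv2
from station import r
def cap(n):
    c=r.capture(n); f=c["frame"]; h=f.shape[0]
    fl=h/2/np.tan(np.radians(c["vertical_fov"])/2)
    K=np.array([[fl,0,c["cx"]],[0,fl,c["cy"]],[0,0,1]])
    return dict(f=f,K=K,d=np.array(c["distortion"],float),rv=np.array(c["rvec"],float),t=np.array(c["tvec"],float))
def plane(c,px,z):
    u=cv2.undistortPoints(np.array(px,float).reshape(-1,1,2),c["K"],c["d"]).reshape(-1,2)
    R=cv2.Rodrigues(c["rv"])[0]; o=-R.T@c["t"]
    D=np.c_[u,np.ones(len(u))]@R
    return o+D*((z-o[2])/D[:,2])[:,None]
def proj(c,P): return cv2.projectPoints(np.array(P,float).reshape(-1,1,3),c["rv"],c["t"],c["K"],c["d"])[0].reshape(-1,2)
E
python3 - <<'E'
from h import *
import pickle
C={n:cap(n) for n in("scene","side","wrist")}
pickle.dump(C,open("c0.pkl","wb"))
for n in("scene","side"): cv2.imwrite(f"pics/{n}0.png",cv2.resize(C[n]["f"][:,:,::-1],(800,600)))
for n in C: print(n,-cv2.Rodrigues(C[n]["rv"])[0].T@C[n]["t"])
s=r.sense(); print(s["time_s"],s["ee_rot"],s["wrist_force"])
E
```

```text
scene [-0.10650876 -0.58209289  0.53868683]
side [0.46623049 0.92474201 0.76453211]
wrist [ 0.20949149 -0.59401236  0.38364931]
0.15 [[-8.96190370e-01 -4.43668939e-01 -8.32796696e-04]
 [-4.43669706e-01  8.96189237e-01  1.42930410e-03]
 [ 1.12205600e-04  1.65041524e-03 -9.99998632e-01]] [-0.7503076   0.87830569 -0.74664996]
```

View pics/scene0.png

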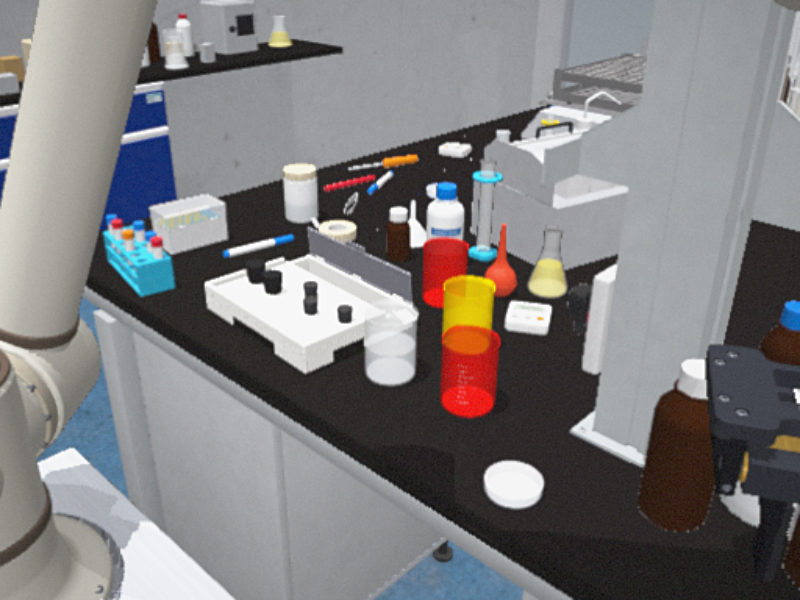

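View pics/side0.png

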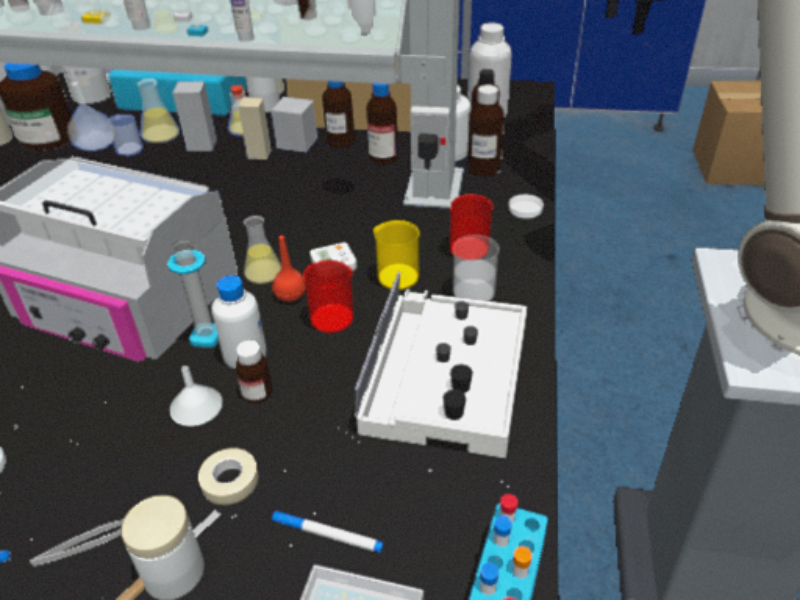

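The side view (800 px scale) shows three small stoppers at (443,352), (470,335) and (461,310), and two large ones at (455,404) and (461,378). The lid is open on the left edge. The clear beaker at (475,265) is the one meant; the red and yellow ones are look-alikes.

```bash
cat > m.py <<'E'
from h import *
def blobs(c,sc):
    g=c["f"].max(2); s=c["f"].astype(int)
    poly=np.array(sc)*0.64
    m=np.zeros(g.shape,np.uint8); cv2.fillPoly(m,[poly.astype(np.int32)],255)
    b=((g<75)&(m>0)).astype(np.uint8)
    n,l,st,ce=cv2.connectedComponentsWithStats(b)
    return [(ce[i],st[i]) for i in range(1,n) if st[i][4]>15]
E
python3 - <<'E'
from m import *
import pickle
C=pickle.load(open("c0.pkl","rb"))
c=C["side"]
# rim corners, outer top z=.046
cor=plane(c,np.array([[526,303],[507,440]])*.64,.046); print("near corners",cor.round(4))
print("far corner end", plane(c,np.array([[361,425]])*.64,.036).round(4))
for ce,st in blobs(c,[(432,298),(522,305),(500,425),(385,420)]): print("side",ce.round(1),st,plane(c,[ce],.0465).round(4),plane(c,[ce],.051).round(4))
c2=C["scene"]
for ce,st in blobs(c2,[(215,285),(250,250),(310,255),(375,295),(375,315),(305,350)]): print("scene",ce.round(1),st,plane(c2,[ce],.0465).round(4),plane(c2,[ce],.051).round(4))
# beaker & red/yellow base positions
print("clear,yellow,red,red2",plane(c,np.array([[475,293],[399,278],[332,320],[471,248]])*.64,0).round(3))
# big crop
f=c["f"][165:300,220:350,::-1]; cv2.imwrite("pics/crop.png",cv2.resize(f,None,fx=4.4,fy=4.4,interpolation=cv2.INTER_CUBIC))
E
```

```text
near corners [[0.4279 0.0794 0.046 ]
 [0.4445 0.3378 0.046 ]]
far corner end [[0.6271 0.3299 0.036 ]]
side [295.2 199.7] [292 194   7  10  45] [[0.5203 0.1117 0.0465]] [[0.52   0.1168 0.051 ]]
side [300.5 215.4] [297 210   8  10  51] [[0.5043 0.1622 0.0465]] [[0.504 0.167 0.051]]
side [282.8 226.5] [280 221   8  10  50] [[0.5388 0.2014 0.0465]] [[0.5384 0.2059 0.051 ]]
side [292.4 250.4] [284 234  18  34 386] [[0.512  0.2672 0.0465]] [[0.5117 0.2713 0.051 ]]
scene [168.2 171.6] [145 160  50  28 513] [[0.5359 0.3063 0.0465]] [[0.53   0.2982 0.051 ]]
scene [198.6 186. ] [195 183   8   7  41] [[0.5353 0.1943 0.0465]] [[0.5295 0.1872 0.051 ]]
scene [198.4 196.9] [195 194   8   7  50] [[0.5001 0.1539 0.0465]] [[0.4945 0.1472 0.051 ]]
scene [220.6 202. ] [217 198   8   8  52] [[0.5177 0.1026 0.0465]] [[0.512  0.0963 0.051 ]]
clear,yellow,red,red2 [[ 0.506  0.011  0.   ]
 [ 0.633 -0.013  0.   ]
 [ 0.72   0.102  0.   ]
 [ 0.522 -0.109  0.   ]]
```

View pics/crop.png

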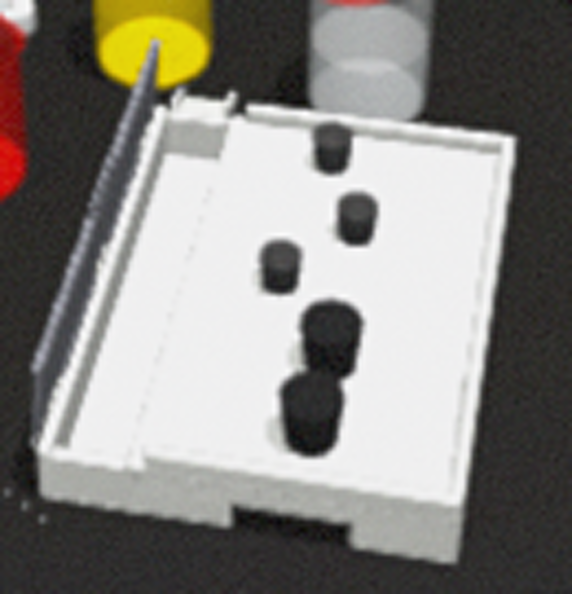

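The crop confirms three small stoppers at crop px (332,148), (357,218) and (281,267). The large ones are at (330,340) and (311,412). Next I refine the tray frame and check the route.

```bash
python3 - <<'E'
from m import *
import pickle
C=pickle.load(open("c0.pkl","rb")); c=C["side"]
q=lambda p:np.array(p)/4.4+[220,165]
a,b=plane(c,[q((515,135)),q((461,502))],.046); print("near rim",a,b,np.linalg.norm(b-a))
print("far wall corner +y",plane(c,[q((38,452))],.036),"platform edge",plane(c,[q((218,155)),q((137,458))],.036))
print("post",plane(c,np.array([[410,200],[455,203]])*.64,0), plane(C["scene"],np.array([[572,430],[645,465]])*.64,0))
E
```

```text
near rim [0.42682913 0.08548741 0.046     ] [0.44423019 0.33175428 0.046     ] 0.24688088511620856
far wall corner +y [[0.63397001 0.31983137 0.036     ]] platform edge [[0.57976676 0.10900027 0.036     ]
 [0.58898512 0.31755363 0.036     ]]
post [[ 0.64826361 -0.24622152  0.        ]
 [ 0.56337433 -0.2456489   0.        ]] [[ 0.56767892 -0.22904575  0.        ]
 [ 0.56822159 -0.32110594  0.        ]]
```

```bash
python3 -m pendant '[[[-25,30,0],[0,0,0.13]],[[-55,70,0],[0,0,0.26]],[[-80,110,0],[0,0,0.39]],[[-115,150,0],[0,0,0.524]],[[-145,190,0],[0,0,0.524]],[[-175,230,0],[0,0,0.524]],[[-205,270,0],[0,0,0.524]],[[-235,310,0],[0,0,0.524]]]' 0
```

```text
time_s: 0.95
tcp_pos: [0.349, -0.1818, 0.2923]
ee_rot: [[-0.998, 0.065, 0.0], [0.065, 0.998, 0.0], [-0.0, 0.0, -1.0]]
wrist_force: [1.5, 0.1, -0.1]
gripper_width: 0.354
gripper_force: 0.0
```

```bash
python3 -m pendant '[[[-5,46,0],[0,0,0]],[[-10,93,0],[0,0,0]],[[-15,140,0],[0,0,0]],[[-20,187,0],[0,0,0]],[[-24,234,0],[0,0,0]],[[-28,280,0],[0,0,0]],[[-32,328,0],[0,0,0]],[[-36,373,0],[0,0,0]],[[-36,373,0],[0,0,0]]]'
python3 - <<'E'
from m import *
import pickle
c=cap("wrist"); pickle.dump(c,open("w.pkl","wb"))
cv2.imwrite("pics/w1.png",cv2.resize(c["f"][:,:,::-1],(800,600)))
E
```

```text
time_s: 1.85
tcp_pos: [0.4101, 0.1906, 0.292]
ee_rot: [[-0.998, 0.059, 0.001], [0.059, 0.998, 0.001], [-0.001, 0.001, -1.0]]
wrist_force: [-0.3, -1.1, -0.8]
gripper_width: 0.005
gripper_force: 0.0
```

View pics/w1.png

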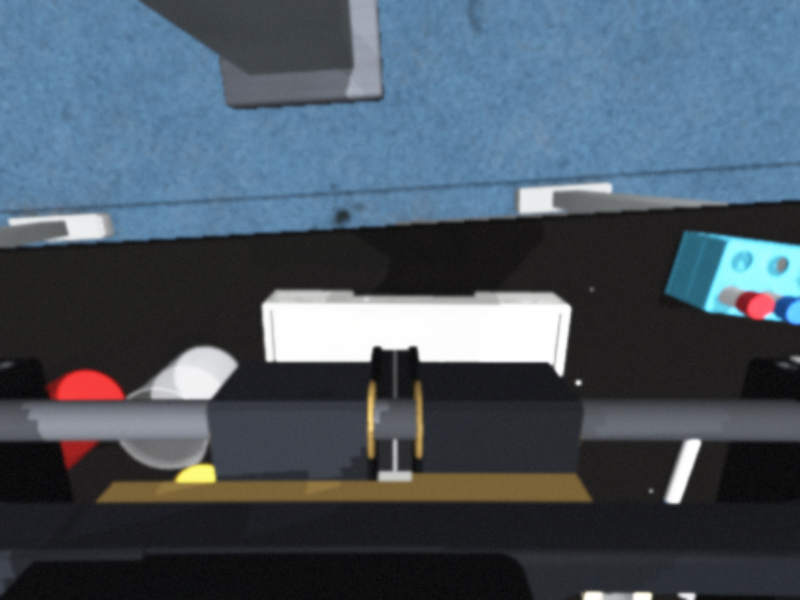

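The wrist view shows the tray's near rim from px (264,300) to (570,300), but the gripper hides the platform. I move forward to see it.

```bash
python3 -m pendant '[[[-48,0,0],[0,0,0]],[[-96,0,0],[0,0,0]],[[-144,0,0],[0,0,0]],[[-160,0,0],[0,0,0]],[[-160,0,0],[0,0,0]]]'
python3 - <<'E'
from m import *
import pickle
c=cap("wrist"); pickle.dump(c,open("w.pkl","wb"))
cv2.imwrite("pics/w2.png",cv2.resize(c["f"][:,:,::-1],(800,600)))
for ce,st in blobs(c,[(180,0),(620,0),(620,360),(180,360)]):
  if st[4]<3000: print(ce.round(1),st,plane(c,[ce],.0465).round(4),plane(c,[ce],.051).round(4))
E
```

```text
time_s: 2.4
tcp_pos: [0.5704, 0.1744, 0.2908]
ee_rot: [[-0.998, 0.068, -0.002], [0.068, 0.998, -0.001], [0.002, -0.001, -1.0]]
wrist_force: [-0.4, 0.7, -0.3]
gripper_width: 0.007
gripper_force: 0.0
[315.6 120.3] [302 108  28  26 543] [[0.5104 0.2509 0.0465]] [[0.5102 0.25   0.051 ]]
[357.  121.5] [341 109  32  26 626] [[0.5151 0.2985 0.0465]] [[0.5149 0.2969 0.051 ]]
[234.6 121.1] [227 113  16  17 224] [[0.5048 0.1575 0.0465]] [[0.5047 0.1578 0.051 ]]
[191.2 139.1] [183 132  17  16 218] [[0.5218 0.1047 0.0465]] [[0.5215 0.1057 0.051 ]]
[270.3 148.9] [263 141  16  17 208] [[0.5396 0.1971 0.0465]] [[0.539  0.1969 0.051 ]]
```

View pics/w2.png

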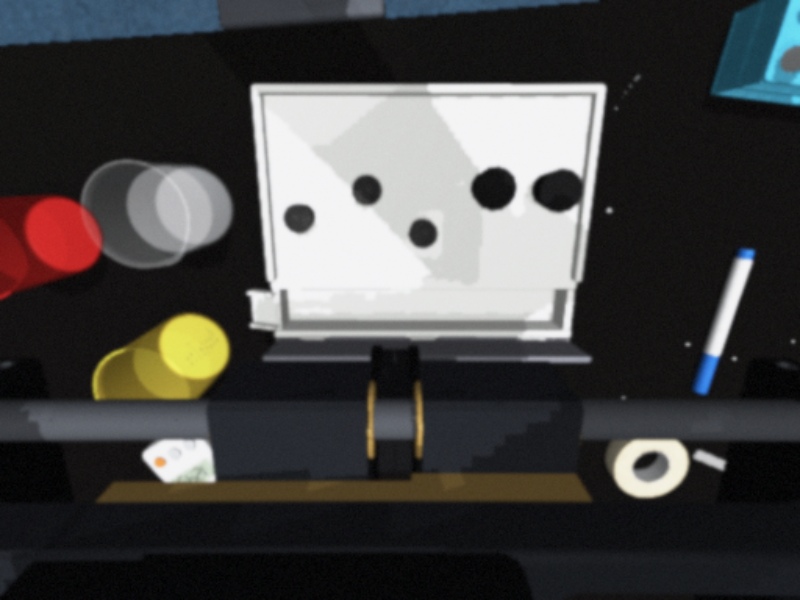

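The wrist view shows the small stoppers at px (299,218), (367,190) and (423,233), and the large ones at (494,188) and (557,190). The near rim corners are at (251,85) and (606,85), and the platform edge lies near row 285.

```bash
python3 - <<'E'
from m import *
import pickle
c=pickle.load(open("w.pkl","rb")); k=.64
a,b=plane(c,np.array([[252,85],[606,85]])*k,.046); yv=(b-a)[:2]/np.linalg.norm(b-a)
xv=np.array([yv[1],-yv[0]]); o=(a+b)[:2]/2+.105*xv
print("rim",a,b,np.linalg.norm(b-a),"yaw",np.degrees(np.arctan2(xv[1],xv[0])),"o",o)
T=lambda p:np.array([(p[:2]-o)@xv,(p[:2]-o)@yv])*1000
for e in plane(c,np.array([[285,288],[560,288]])*k,.036): print("edge",T(e).round(1))
e=plane(c,np.array([[277,338],[571,338]])*k,.036); print("far wall",[T(x).round(1) for x in e])
for n,p in dict(s1=(.5218,.1047),s2=(.5048,.1577),s3=(.5396,.197),L1=(.510,.250),L2=(.515,.297)).items(): print(n,T(np.array(p)).round(1))
s=r.sense(); R=np.array(s["ee_rot"]); print("tcp tray",T(np.array(s["tcp_pos"])),s["tcp_pos"],R[:,1])
E
```

```text
rim [0.4297059  0.08412021 0.046     ] [0.44681154 0.32914551 0.046     ] 0.24562166715575817 yaw -3.9934395603659114 o [0.54300378 0.19932042]
edge [  43.2 -112.6]
edge [ 42.8 110.6]
far wall [array([  86.5, -122.2]), array([ 86. , 124.3])]
s1 [-14.6 -95.9]
s2 [-35.2 -44.2]
s3 [-3.2 -2.6]
L1 [-36.5  48.3]
L2 [-34.7  95.5]
tcp tray [ 27.66655168 -22.94038706] [0.56900554 0.17450897 0.29115202] [ 0.06690681  0.99775863 -0.00109465]
```

```bash
python3 -m pendant '[[[40,12,0],[0,0,0]],[[64,20,20],[0,0,0]],[[64,20,68],[0,0,0]],[[64,20,115],[0,0,0]],[[64,20,150],[0,0,0]],[[64,20,170],[0,0,0]],[[64,20,178],[0,0,0]],[[64,20,178],[0,0,0]]]'
```

```text
time_s: 3.25
tcp_pos: [0.5053, 0.1996, 0.1141]
ee_rot: [[-0.998, 0.064, -0.001], [0.064, 0.998, -0.001], [0.001, -0.001, -1.0]]
wrist_force: [-0.0, 0.2, 1.6]
gripper_width: 0.007
gripper_force: 0.0
```

```bash
python3 -m pendant '[[[0,0,3],[0,0,0]],[[-10,0,3],[0,0,0]],[[-20,0,3],[0,0,0]],[[-30,0,3],[0,0,0]],[[-40,0,3],[0,0,0]],[[-50,0,3],[0,0,0]],[[-60,0,3],[0,0,0]],[[-70,0,3],[0,0,0]],[[-82,0,3],[0,0,0]],[[-82,0,3],[0,0,0]]]'
python3 -m pendant '[[[0,0,0],[0,0,0]],[[0,0,-30],[0,0,0]],[[0,0,-60],[0,0,0]],[[0,0,-60],[0,0,0]]]'
python3 - <<'E'
from m import *
import pickle
c=cap("side")
f=c["f"][165:300,220:350,::-1]; cv2.imwrite("pics/s1.png",cv2.resize(f,None,fx=4.4,fy=4.4,interpolation=cv2.INTER_CUBIC))
print(r.sense()["tcp_pos"])
E
```

```text
time_s: 4.25
tcp_pos: [0.5898, 0.1948, 0.1111]
ee_rot: [[-0.998, 0.065, 0.001], [0.065, 0.998, 0.0], [-0.001, 0.0, -1.0]]
wrist_force: [-1.0, 0.7, -0.1]
gripper_width: 0.006
gripper_force: 0.0
time_s: 4.65
tcp_pos: [0.5898, 0.196, 0.176]
ee_rot: [[-0.998, 0.063, 0.008], [0.063, 0.998, 0.004], [-0.008, 0.004, -1.0]]
wrist_force: [1.2, 0.4, -0.2]
gripper_width: 0.009
gripper_force: 0.0
[0.58859688 0.19547271 0.17375502]
```

View pics/s1.png

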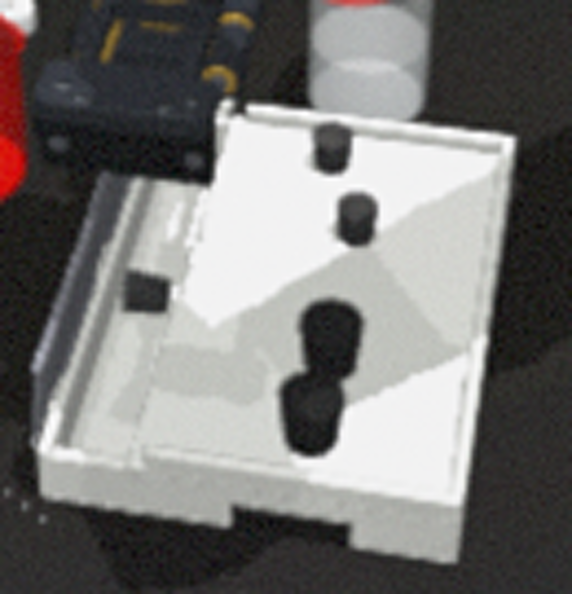

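s3 lies in the trough at crop (147,292), and the others have not moved. Next is s2.

```bash
python3 -m pendant '[[[40,-15,0],[0,0,0]],[[80,-30,0],[0,0,0]],[[116,-44,0],[0,0,0]],[[116,-44,20],[0,0,0]],[[116,-44,45],[0,0,0]],[[116,-44,60],[0,0,0]],[[116,-44,60],[0,0,0]]]'
```

```text
time_s: 5.4
tcp_pos: [0.4674, 0.1572, 0.1087]
ee_rot: [[-0.998, 0.064, -0.006], [0.065, 0.998, -0.004], [0.006, -0.004, -1.0]]
wrist_force: [0.7, 0.1, -0.1]
gripper_width: 0.006
gripper_force: 0.0
```

```bash
python3 -m pendant '[[[0,2,0],[0,0,0]],[[-10,3,0],[0,0,0]],[[-20,3,0],[0,0,0]],[[-30,3,0],[0,0,0]],[[-40,3,0],[0,0,0]],[[-50,3,0],[0,0,0]],[[-60,3,0],[0,0,0]],[[-70,3,0],[0,0,0]],[[-80,3,0],[0,0,0]]]'
python3 -m pendant '[[[-10,0,0],[0,0,0]],[[-20,0,0],[0,0,0]],[[-30,0,0],[0,0,0]],[[-36,0,0],[0,0,0]],[[-36,0,0],[0,0,0]],[[-36,0,-30],[0,0,0]],[[-36,0,-60],[0,0,0]],[[-36,0,-60],[0,0,0]]]'
python3 - <<'E'
from m import *
s=r.sense(); p=np.array(s["tcp_pos"])[:2]-[.543,.1993]; print(p@[.9976,-.0698],p@[.0698,.9976],s["tcp_pos"][2])
E
```

```text
time_s: 6.3
tcp_pos: [0.5504, 0.1561, 0.1112]
ee_rot: [[-0.998, 0.064, -0.0], [0.064, 0.998, -0.0], [0.0, -0.0, -1.0]]
wrist_force: [-0.1, 0.4, 0.2]
gripper_width: 0.004
gripper_force: 0.1
time_s: 7.1
tcp_pos: [0.5874, 0.1549, 0.1759]
ee_rot: [[-0.998, 0.063, 0.008], [0.063, 0.998, 0.003], [-0.008, 0.004, -1.0]]
wrist_force: [0.4, -0.1, 0.5]
gripper_width: 0.006
gripper_force: 0.0
0.04739853109080723 -0.041218173192869315 0.17585463791228367
```

```bash
python3 -m pendant '[[[40,-20,0],[0,0,0]],[[80,-40,0],[0,0,0]],[[97,-53,0],[0,0,0]],[[97,-53,20],[0,0,0]],[[97,-53,45],[0,0,0]],[[97,-53,60],[0,0,0]],[[97,-53,60],[0,0,0]],[[97,-53,60],[0,0,0]]]'
python3 -m pendant '[[[-10,0,0],[0,0,0]],[[-20,0,0],[0,0,0]],[[-30,0,0],[0,0,0]],[[-40,0,0],[0,0,0]],[[-50,0,0],[0,0,0]],[[-60,0,0],[0,0,0]],[[-70,0,0],[0,0,0]],[[-80,0,0],[0,0,0]],[[-90,0,0],[0,0,0]],[[-95,0,0],[0,0,0]]]'
python3 -m pendant '[[[0,0,0],[0,0,0]],[[0,0,-40],[0,0,0]],[[30,20,-80],[0,0,0]],[[60,60,-120],[0,0,0]],[[60,100,-120],[0,0,0]],[[60,100,-120],[0,0,0]]]'
python3 - <<'E'
from m import *
import pickle
c=cap("side"); w=cap("wrist"); pickle.dump((c,w),open("c1.pkl","wb"))
f=cv2.resize(c["f"][165:300,220:350,::-1],(400,415),interpolation=cv2.INTER_CUBIC)
g=cv2.resize(w["f"][:,:,::-1],(400,300)); g=cv2.copyMakeBorder(g,0,115,0,0,cv2.BORDER_CONSTANT)
cv2.imwrite("pics/s2.png",np.hstack([f,g]))
s=r.sense(); p=np.array(s["tcp_pos"])[:2]-[.543,.1993]; print(p@[.9976,-.0698],p@[.0698,.9976],s["tcp_pos"][2])
E
```

```text
time_s: 7.9
tcp_pos: [0.4852, 0.1073, 0.1113]
ee_rot: [[-0.998, 0.064, -0.0], [0.064, 0.998, -0.0], [0.0, -0.0, -1.0]]
wrist_force: [0.0, -0.1, 0.5]
gripper_width: 0.008
gripper_force: 0.0
time_s: 8.9
tcp_pos: [0.5812, 0.1011, 0.1112]
ee_rot: [[-0.998, 0.064, 0.001], [0.064, 0.998, 0.0], [-0.001, 0.0, -1.0]]
wrist_force: [0.1, 0.4, -0.7]
gripper_width: 0.008
gripper_force: 0.0
time_s: 9.5
tcp_pos: [0.5266, 0.2092, 0.2343]
ee_rot: [[-0.998, 0.059, 0.006], [0.059, 0.998, 0.004], [-0.006, 0.005, -1.0]]
wrist_force: [0.3, 0.8, -0.2]
gripper_width: 0.003
gripper_force: 0.0
-0.017555505521390517 0.005332077176357139 0.2315936908307582
```

View pics/s2.png

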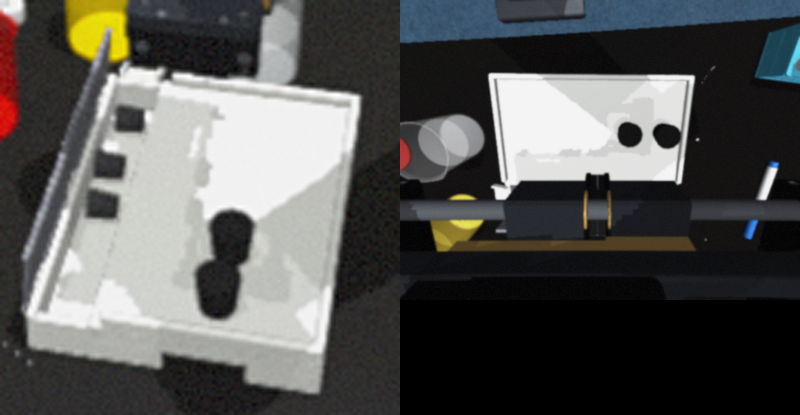

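All three small stoppers lie in the trough, at side panel px (130,118), (110,165) and (103,205), and both large ones are still standing. Before the lid I check its angle and the obstacles behind it.

```bash
python3 - <<'E'
from m import *
import pickle
w=pickle.load(open("w.pkl","rb")); C=pickle.load(open("c0.pkl","rb")); c=C["side"]
T=lambda P:np.c_[(P[:,:2]-[.543,.1993])@[.9976,-.0698],(P[:,:2]-[.543,.1993])@[.0698,.9976]].round(3)
for z in(.083,.086): print("lid edge",z,T(plane(w,np.array([[264,358],[590,360]])*.64,z)))
q=lambda p:np.array(p)/4.4+[220,165]
for z in (.083,.086):print("side",T(plane(c,[q((155,42)),q((36,362))],z)))
print("bases brown,white,cyl,bulb,red", T(plane(c,np.array([[255,390],[240,355],[203,335],[289,292],[332,315]])*.64,0)))
print("tops white cap z=.15?",T(plane(c,np.array([[230,288]])*.64,.13)), "brown cap z .09",T(plane(c,np.array([[248,350]])*.64,.09)))
E
```

```text
lid edge 0.083 [[ 0.084 -0.119]
 [ 0.085  0.12 ]]
lid edge 0.086 [[ 0.083 -0.118]
 [ 0.084  0.119]]
side [[ 0.082 -0.117]
 [ 0.083  0.115]]
side [[ 0.081 -0.113]
 [ 0.082  0.118]]
bases brown,white,cyl,bulb,red [[ 0.246  0.076]
 [ 0.293  0.015]
 [ 0.364 -0.015]
 [ 0.271 -0.136]
 [ 0.186 -0.096]]
tops white cap z=.15? [[0.284 0.016]] brown cap z .09 [[0.237 0.087]]
```

The lid's free edge is at tray x≈83 mm (about 1.46 rad), and the space behind is clear to about x=150 mm. I go over the lid and down behind it.

```bash
python3 -m pendant '[[[-40,0,0],[0,0,0]],[[-80,0,0],[0,0,0]],[[-120,0,0],[0,0,0]],[[-132,0,0],[0,0,0]],[[-132,0,0],[0,0,0]],[[-132,0,30],[0,0,0]],[[-132,0,60],[0,0,0]],[[-132,0,91],[0,0,0]],[[-132,0,91],[0,0,0]]]'
python3 - <<'E'
from m import *
s=r.sense(); p=np.array(s["tcp_pos"])[:2]-[.543,.1993]; print(p@[.9976,-.0698],p@[.0698,.9976],s["tcp_pos"][2],s["wrist_force"])
E
```

```text
time_s: 10.5
tcp_pos: [0.6545, 0.1942, 0.1347]
ee_rot: [[-0.998, 0.066, -0.012], [0.066, 0.998, -0.005], [0.011, -0.005, -1.0]]
wrist_force: [-0.8, 0.1, 0.2]
gripper_width: 0.006
gripper_force: 0.0
0.1115754563112045 0.002674798071225094 0.1346719679936168 [-0.78238297  0.0776504   0.22513719]
```

```bash
python3 -m pendant '[[[6,0,0],[0,0,0]],[[12,0,0],[0,0,0]],[[18,0,0],[0,0,0]],[[24,0,0],[0,0,0]],[[30,0,0],[0,0,0]],[[36,0,0],[0,0,0]],[[42,0,0],[0,0,0]],[[48,0,0],[0,0,0]],[[52,0,0],[0,0,0]],[[54,0,0],[0,0,0]]]'
python3 -m pendant '[[[2,0,4],[0,0,0]],[[3,0,8],[0,0,0]],[[4,0,12],[0,0,0]],[[4,0,16],[0,0,0]],[[4,0,20],[0,0,0]],[[4,0,23],[0,0,0]]]'
python3 - <<'E'
from m import *
s=r.sense(); p=np.array(s["tcp_pos"])[:2]-[.543,.1993]; print(p@[.9976,-.0698],p@[.0698,.9976],s["tcp_pos"][2],s["wrist_force"])
E
```

```text
time_s: 11.5
tcp_pos: [0.6036, 0.1997, 0.1401]
ee_rot: [[-0.998, 0.064, -0.001], [0.064, 0.998, -0.0], [0.001, -0.001, -1.0]]
wrist_force: [1.2, -0.3, 1.6]
gripper_width: 0.007
gripper_force: 0.5
time_s: 12.1
tcp_pos: [0.6002, 0.1999, 0.1165]
ee_rot: [[-0.998, 0.064, -0.001], [0.064, 0.998, -0.001], [0.001, -0.001, -1.0]]
wrist_force: [-2.1, -0.4, 2.9]
gripper_width: 0.002
gripper_force: 0.7
0.057014814257889 0.0045888607434102415 0.11653478812297788 [-2.11345708 -0.42865145  2.88929891]
```

```bash
python3 -m pendant '[[[2,0,2],[0,0,0]],[[4,0,4],[0,0,0]],[[6,0,6],[0,0,0]],[[6,0,7],[0,0,0]],[[6,0,8],[0,0,0]],[[6,0,8],[0,0,0]]]'
python3 -m pendant '[[[0,0,1],[0,0,0]],[[0,0,2],[0,0,0]],[[0,0,2],[0,0,0]]]'
```

```text
time_s: 12.7
tcp_pos: [0.5942, 0.2005, 0.1092]
ee_rot: [[-0.998, 0.064, -0.001], [0.064, 0.998, -0.0], [0.001, -0.0, -1.0]]
wrist_force: [-1.1, 0.9, 1.7]
gripper_width: 0.007
gripper_force: 0.8
time_s: 13.0
tcp_pos: [0.5943, 0.2005, 0.1091]
ee_rot: [[-0.998, 0.064, -0.0], [0.064, 0.998, -0.0], [0.0, -0.0, -1.0]]
wrist_force: [-5.2, -0.3, 10.1]
gripper_width: 0.003
gripper_force: 5.1
```

```bash
python3 -m pendant '[[[0,0,1],[0,0,0]],[[0,0,2],[0,0,0]],[[0,0,2],[0,0,0]],[[0,0,2],[0,0,0]]]'
python3 -m pendant '[[[0,0,-10],[0,0,0]],[[0,0,-50],[0,0,0]],[[0,0,-100],[0,0,0]],[[0,-40,-140],[0,0,0]],[[0,-80,-140],[0,0,0]],[[-20,-120,-140],[0,0,0]],[[-20,-120,-140],[0,0,0]],[[-20,-120,-140],[0,0,0]]]'
python3 - <<'E'
from m import *
c=cap("side"); w=cap("wrist")
f=cv2.resize(c["f"][165:300,220:350,::-1],(400,415),interpolation=cv2.INTER_CUBIC)
g=cv2.resize(w["f"][:,:,::-1],(400,300)); g=cv2.copyMakeBorder(g,0,115,0,0,cv2.BORDER_CONSTANT)
cv2.imwrite("pics/s3.png",np.hstack([f,g]))
E
```

```text
time_s: 13.4
tcp_pos: [0.5943, 0.2006, 0.109]
ee_rot: [[-0.998, 0.063, 0.001], [0.063, 0.998, -0.0], [-0.001, -0.0, -1.0]]
wrist_force: [-8.1, 0.5, 18.7]
gripper_width: 0.006
gripper_force: 9.3
time_s: 14.2
tcp_pos: [0.6067, 0.0783, 0.2448]
ee_rot: [[-0.998, 0.067, -0.001], [0.067, 0.998, -0.0], [0.001, -0.0, -1.0]]
wrist_force: [-0.3, -0.0, -0.6]
gripper_width: 0.006
gripper_force: 0.0
```

View pics/s3.png

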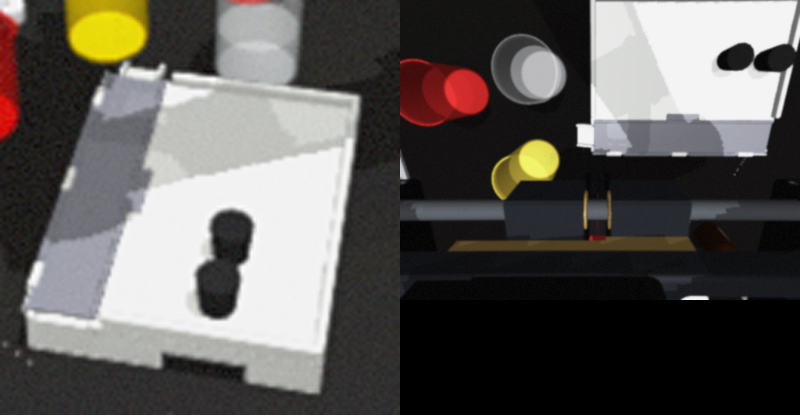

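The lid lies flat over the trough (side panel (95,190)). Both large stoppers stand where they were at (232,235) and (217,288), and the beaker has not moved.

```bash
python3 -c "
from station import r
print(r.finish_job())"
```

```text
the job is handed in; nothing more can be done
None
```

The three small stoppers are in the trough with the lid pressed shut, the two large ones and the beaker are where they started, and the job was handed in at about 14 s.

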